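# Turn the tile trivet glazed side up at the steel upstand

### The arm

A 6-joint arm with a two-finger parallel gripper is mounted at the origin on a cart in front of the work surface, level with it; the furniture and walls round the work are solid. World frame = base frame: x ahead of the robot, y to its left, z up, the work surface at z = 0. Lengths are in m, angles in rad, forces in N, time in s.
With the tool pointing down it reaches from about 0.3 to 0.825 m from the base axis. Payload 5.4 kg.
Tool frame: the origin (TCP) lies on the front face of the gripper's body, between the roots of the fingers; the fingertips stand 88 mm ahead of it and the grasp point (between the pads) lies 69 mm ahead of it; z points along the fingers, y is the direction in which the jaws open and shut (so a half turn about z gives the same grasp; the last joint's range is limited). The gripper opens to 92 mm and grips with 3 to 60 N. Pads are 20 mm wide; open, the fingers measure 128 mm over their backs; the gripper's body (75 mm by 189 mm) begins 69 mm behind the grasp point.
Start: joints at [1.082, 0.158, 1.597, -0, 1.386, -0.21], TCP at [0.158, 0.553, 0.303] pointing down, gripper open.
Joint ranges: [-2.91, 2.91], [-0.94, 2.29], [0.18, 2.7], [-1.29, 4.43], [0.17, 2.64], [-3, 3]. Speed limits (rad/s): [2.57, 2.57, 3.14, 3.14, 3.14, 3.14].

### API

Orientations are given as a unit quaternion [x, y, z, w].
In Python, from plant import arm gives the robot as it stands.
- The arm moves only by the shell command python3 -m pendant 'ROWS' [FORCE]. ROWS is JSON, a list of rows, each a list of 3 entries, a list of its own where there are three numbers: the finger opening in mm, from 0 to 91.9, then the shift along the tool's x, y, z in mm, then the turn about the tool's z in degrees. In form: [[fingers, [x, y, z], yaw], ...]. A call has 1 to 8 rows; each row shifts and turns the commanded pose from where the row before left it, along the tool's axes as they then stand; what a row does not reach is not made up. A row lasts 1/12 s, in which the tool goes at most 41.7 mm and 7.16 degrees, less where a joint would pass 70% of its speed; a pose out of reach is approached as far as the arm can. A call is refused whole if a number of a shift passes 41.7 or a number of a turn 7.16, either way. A call with a gripper value outside its range is refused whole. The fingers move at their own pace and stop on an object; FORCE is the grip in N (left out, the last holds). Time passes only in rows, so rows that do not move let the fingers close. It gives the time, the measured TCP pose, the force and the opening at its end, in the units of the state.
- arm.observe(): the state, without advancing time (a new reading comes with each control period).
- arm.camera(name): name is "scene" or "top" or "wrist"; returns a dict with "frame" (384x512x3 uint8, red, green, blue), "intrinsics" (3x3 intrinsics, pixels), "position" and "attitude" of the camera in the world. Camera axes: x right, y up, looking along -z (the intrinsics and any distortion apply to the point x, -y, -z); pixel columns grow to the right and rows downward; lengths in m; the calibration is good to about 2 mm. A picture is of the moment at which its call begins. There is no depth.
- arm.finish_job(): hands the job in, once; it reports no verdict.
Trained networks look in the newest picture that a camera, given by its name, has taken for a name from the list of things; names that differ only in an ending like _2 or _b are one class to them, and where a whole thing is asked for, a point or a joint stands for the part that bears it (a point fixed in the world has none). Each returns a list of dicts, best first, with "p" (0 to 1); they miss things now and then, are a little off and sometimes report something else, mostly with a low value. They report only what shows in the picture. A call takes as long as a camera call. They do not tell look-alikes from the thing itself.
- arm.trace(query, camera): "region" (384x512 bool, what is visible of it).
- arm.pinpoint(query, camera): "xyz" ([x, y, z] in m, in world coordinates, good to about 4 mm: a listed point, or the origin of a listed thing).
The state is a dict: "time": time; "joints": joint angles; "qd": joint speeds; "joint_efforts": joint torques, N m; "eef_pos": TCP position; "tcp_rot": TCP orientation; "contact_force": force on the tool from outside, world axes, zero at the start; "ft_torque": the same for the moment, N m; "opening": opening from 0.0 (shut) to 1.0 (fully open).
Only numpy, scipy, OpenCV 4.12 (cv2) and the standard library are available. Lean on these libraries where they do the work, as an engineer would, in place of code of your own. Each camera call takes 0.05 s, during which the arm holds its last target.

### The job

The tile trivet in front of the steel upstand lies cork side up. Turn it over without lifting it off the worktop: push it along the worktop and up the curved upstand until it stands leaning there, then tip its top back over towards where it came from, so that it lies flat on the worktop, blue glazed side up. Leave the other tile, which already lies right side up, and the espresso cup as they are.

Things in the scene. Friction and masses are not known exactly. Their poses are not given: they have to be found in the camera images.
- trivet: square tile 110 x 110 x 10 mm, 0.22 kg, one face blue glazed with white lines, the other brown cork. Starts cork up, its near side 5 to 27 mm short of the upstand's foot and square to it within 10 degrees. Origin at its centre (5 mm up when flat); z points out of the cork face (up at the start), x and y along its sides. The coffee machine's drip tray begins at y = 0.316 m
- upstand: fixed steel wall 180 mm wide, 64 mm high, front face curving up from 40 to 70 degrees. Origin on the worktop, middle of the foot line; x points level into the wall (the way to push), y along it. Lip 41 to 49 mm along x, flange behind it to 67 mm, then free. A tile pushed till its rear edge is at the foot line leans by itself on the lip at 55 degrees, top edge 90 mm up, 25 mm above the lip
- coaster: an identical tile (110 x 110 x 10 mm) that already lies blue glazed side up, apart on the right; not to be moved. Origin at its centre, z axis out of the glazed face
- cup_center (a point): centre (28 mm up) of the cream espresso cup, 62 x 91 x 56 mm with its handle, behind on the right; not to be disturbed
There are look-alikes about, which are no part of the job. Leave any pink look-alike of the trivet alone.

How it is judged:
On the way:
1. the trivet stands leaning against the upstand, at 40 degrees or more to the worktop, before it is tipped over (angle between trivet's own z axis and vertical between 0.7 and 1.5 rad and contact force between trivet and upstand above 0.1 N), for 0.2 s.
At the end, for the whole second after the job is handed in: the trivet lies at rest flat on the worktop (within 10 degrees, its centre less than 15 mm up), turned over so that the blue glazed face is up and the cork down; the other tile and the espresso cup are within 20 mm of where they stood (angle between trivet's own z axis and vertical above 2.97 rad and height (world z) of trivet below 0.015 m and linear speed of trivet below 0.02 m/s and distance of each of coaster, cup_center from where it was at the start of the episode below 0.02 m and angle between coaster's own z axis and vertical below 0.17 rad); the robot touches nothing.
It fails at once if the trivet is lifted off the worktop (its centre more than 100 mm up) (height (world z) of trivet above 0.1 m).
It fails at once if the other tile is shifted by more than 20 mm (distance of coaster from where it was at the start of the episode above 0.02 m).
It fails at once if the espresso cup is shifted by more than 20 mm (distance of cup_center from where it was at the start of the episode above 0.02 m).
It also fails if it takes over 45 s, if anything falls off the work surface, if the arm or the gripper's body presses on something with over 40 N, if the wrist force passes 120 N, or if a joint passes its speed limit or range.

## Working session

There is one attempt and no reset: what is moved stays moved. The work goes in short steps, Python scripts to look and compute and a shell command to move; the robot and the scene stay as the last step left them, time stands still between calls to the robot, and variables do not carry over. Pictures are saved under pics/ and viewed, and the job is handed in when it is done.

```bash
mkdir -p pics; ls; cat > h.py <<'E'
from plant import arm
import numpy as np, cv2
from scipy.spatial.transform import Rotation as R
def snap(n,f):
    c=arm.camera(n); cv2.imwrite('pics/'+f,c['frame'][:,:,::-1]); return c
def px2w(c,u,v,z):
    K=np.array(c['intrinsics']); d=np.linalg.inv(K)@[u,v,1.]; d=np.array([d[0],-d[1],-d[2]])
    A=np.array(c['attitude']); M=R.from_quat(A).as_matrix() if A.size==4 else A
    d=M@d; p=np.array(c['position']); return p+d*(z-p[2])/d[2]
def w2px(c,p):
    K=np.array(c['intrinsics']); A=np.array(c['attitude']); M=R.from_quat(A).as_matrix() if A.size==4 else A
    q=M.T@(np.array(p)-np.array(c['position'])); u=K@[q[0],-q[1],-q[2]]; return u[:2]/u[2]
E
python3 - <<'E'
from h import *
for n in ['scene','top','wrist']:
    c=snap(n,n+'0.png'); print(n,c['position'],{k:np.shape(v) for k,v in c.items()})
    for q in ['trivet','upstand','coaster','cup_center']:
        try: print(q,[(np.round(r['xyz'],3),round(r['p'],2)) for r in arm.pinpoint(q,n)], [(int(r['region'].sum()),[int(a.mean()) for a in np.nonzero(r['region'])][::-1],round(r['p'],2)) for r in arm.trace(q,n)])
        except Exception as e: print(q,e)
s=arm.observe();print(s)
E
```

```text
pics
scene [-0.04011564 -0.6575235   0.94477482] {'frame': (384, 512, 3), 'intrinsics': (3, 3), 'position': (3,), 'attitude': (4,)}
trivet [(array([ 0.472, -0.095,  0.009]), 0.81), (array([0.435, 0.183, 0.003]), 0.72)] [(1041, [174, 156], 0.96)]
upstand [(array([0.438, 0.11 , 0.004]), 0.68)] [(1290, [204, 174], 0.64)]
coaster [(array([ 0.453, -0.314,  0.003]), 0.83), (array([0.436, 0.179, 0.006]), 0.26)] [(1821, [304, 260], 0.8)]
cup_center [(array([ 0.565, -0.37 ,  0.03 ]), 0.89)] [(722, [358, 240], 0.88)]
top [ 0.31028773 -0.09035078  1.05217631] {'frame': (384, 512, 3), 'intrinsics': (3, 3), 'position': (3,), 'attitude': (4,)}
trivet [(array([ 0.478, -0.098,  0.004]), 0.96), (array([0.43 , 0.187, 0.006]), 0.73)] [(2330, [251, 201], 0.68), (2401, [124, 217], 0.63)]
upstand [(array([0.438, 0.107, 0.001]), 0.78)] [(2442, [176, 213], 0.82), (2318, [345, 212], 0.62)]
coaster [(array([ 0.449, -0.31 ,  0.006]), 0.97)] [(2450, [345, 212], 0.91)]
cup_center [(array([ 0.566, -0.369,  0.03 ]), 0.58)] [(796, [375, 157], 0.55)]
wrist [0.08141981 0.57385537 0.38557437] {'frame': (384, 512, 3), 'intrinsics': (3, 3), 'position': (3,), 'attitude': (4,)}
trivet [] []
upstand [] []
coaster [] []
cup_center [] []
{'time': 1.35, 'joints': array([ 1.08192485e+00,  1.58430332e-01,  1.59698939e+00, -2.02807437e-05,
        1.38618405e+00, -2.10108440e-01]), 'qd': array([-1.23442496e-03, -3.37261962e-04,  1.36124857e-03, -9.38411876e-05,
        1.28370122e-03, -1.16166324e-03]), 'joint_efforts': array([ 6.88036926e-04, -3.85563934e+01, -3.22361326e+01,  7.02525722e-02,
        3.07128963e-02, -6.43549743e-05]), 'eef_pos': array([0.15824602, 0.5527863 , 0.30268941]), 'tcp_rot': array([ 1.38928816e-01,  9.90302370e-01, -8.63776048e-06,  7.46138016e-06]), 'contact_force': array([ 0.2522423 , -0.07146328, -0.1501724 ]), 'ft_torque': array([0.00606675, 0.05643514, 0.00851665]), 'opening': 0.9986907224716806}
```

View pics/scene0.png

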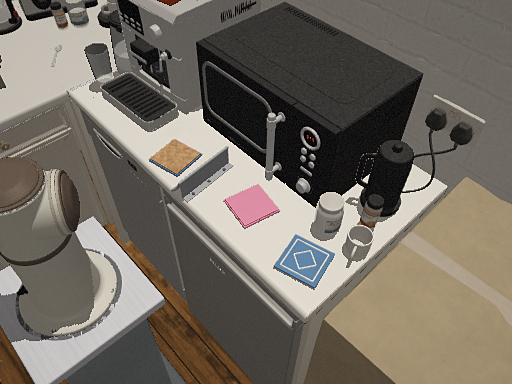

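View pics/top0.png

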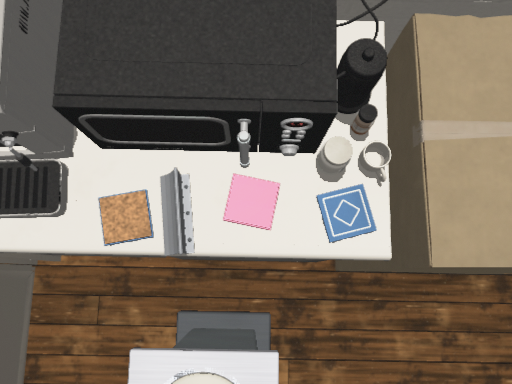

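```bash
python3 - <<'E'
from h import *
c=snap('top','top1.png'); f=c['frame'][:,:,::-1]
cv2.imwrite('pics/crop1.png',cv2.resize(f[140:265,60:260],None,fx=4,fy=4,interpolation=cv2.INTER_CUBIC))
hsv=cv2.cvtColor(f,cv2.COLOR_BGR2HSV)
m=((hsv[...,0]>5)&(hsv[...,0]<20)&(hsv[...,1]>110)).astype(np.uint8); m[:, :85]=0;m[:,165:]=0;m[:180]=0;m[248:]=0
m=cv2.morphologyEx(m,cv2.MORPH_CLOSE,np.ones((5,5)))
cn=max(cv2.findContours(m,0,2)[0],key=cv2.contourArea)
for p in cv2.boxPoints(cv2.minAreaRect(cn)): print(p,px2w(c,*p,0.01).round(4))
print(cv2.minAreaRect(cn))
for p in [(163,253),(163,170),(180,170),(193,250),(30,158),(65,255),(60,185)]: print(p,px2w(c,*p,0).round(3),px2w(c,*p,.064).round(3))
c2=snap('scene','s1.png'); f=c2['frame'][:,:,::-1]
cv2.imwrite('pics/crop2.png',cv2.resize(f[60:220,90:270],None,fx=4,fy=3.7,interpolation=cv2.INTER_CUBIC))
E
```

```text
[ 97.64863 198.8919 ] [0.4694 0.2501 0.01  ]
[144.18916 191.13513] [0.4893 0.1476 0.01  ]
[151.56757 235.4054 ] [0.3905 0.1252 0.01  ]
[105.02702 243.16217] [0.3713 0.2262 0.01  ]
((124.60809326171875, 217.14865112304688), (44.880924224853516, 47.18251037597656), 80.53767395019531)
(163, 253) [0.353 0.1   0.   ] [0.35  0.088 0.064]
(163, 170) [0.541 0.11  0.   ] [0.527 0.098 0.064]
(180, 170) [0.542 0.071 0.   ] [0.528 0.061 0.064]
(193, 250) [0.361 0.034 0.   ] [0.358 0.026 0.064]
(30, 158) [0.562 0.415 0.   ] [0.547 0.384 0.064]
(65, 255) [0.344 0.315 0.   ] [0.342 0.291 0.064]
(60, 185) [0.501 0.341 0.   ] [0.489 0.315 0.064]
```

View pics/crop1.png

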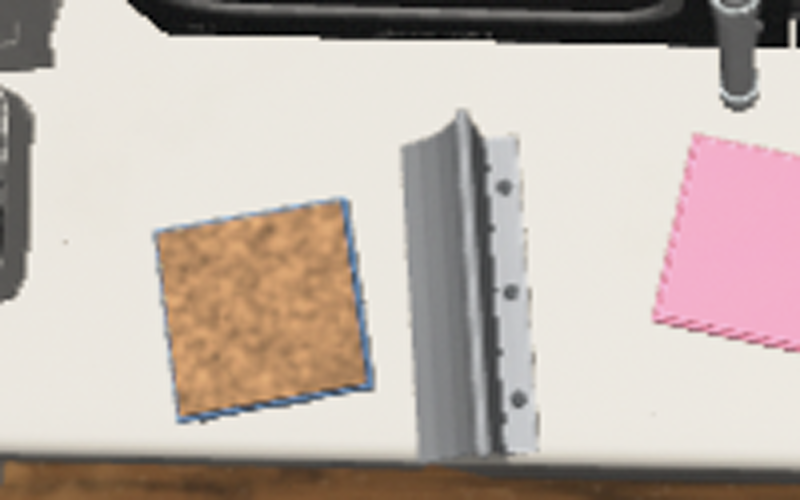

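View pics/crop2.png

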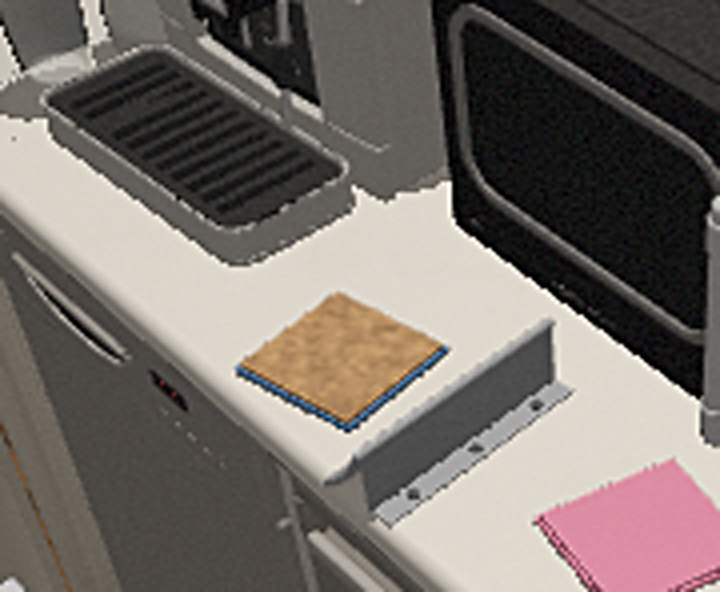

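The scene crop shows three candidates. The cork tile (top view 125,217) has its cork up and lies in front of the upstand (160–193, 170–255), so it is the trivet. The pink tile (251,201) is a look-alike, and the blue one (345,212) is the coaster. The upstand's x axis points towards world −y.

```bash
python3 - <<'E'
from h import *
c=arm.camera('top')
cr=lambda x,y,z:px2w(c,60+(x+.5)/4-.5,140+(y+.5)/4-.5,z)
a=cr(403,147,0);b=cr(418,455,0);print('foot',a,b,np.degrees(np.arctan2((a-b)[1],(a-b)[0])))
l=cr(462,112,.064);k=cr(490,455,.064);print('lip',l,k,np.degrees(np.arctan2((l-k)[1],(l-k)[0])))
P=[cr(155,231,.01),cr(347,200,.01),cr(373,387,.01),cr(180,422,.01)]
for p in P: print(p.round(4))
print('tile c',np.mean(P,0)); 
for i,j in((1,2),(0,3),(0,1),(3,2)): d=P[i]-P[j];print(np.linalg.norm(d),np.degrees(np.arctan2(d[1],d[0])))
E
```

```text
foot [0.52597199 0.11520313 0.        ] [0.35215529 0.09723527 0.        ] 5.901843194724373
lip [0.53276978 0.0721586  0.064     ] [0.35037775 0.04846741 0.064     ] 7.400803570531232
[0.4728 0.2488 0.01  ]
[0.4928 0.1429 0.01  ]
[0.3884 0.1222 0.01  ]
[0.367  0.2268 0.01  ]
tile c [0.43028479 0.18517281 0.01      ]
0.10643486105791462 11.202250954665269
0.10807294460492246 11.765328377512619
0.10776072506578556 100.69695724671995
0.10669664188973418 101.56877056954767
```

```bash
python3 -m pendant '[[60,[0,0,0],7],[60,[0,0,0],7],[60,[0,0,0],7],[60,[0,0,0],7],[60,[0,0,0],7],[60,[0,0,0],7],[60,[0,0,0],7],[60,[0,0,0],7]]' 20; python3 -m pendant '[[60,[0,0,0],7],[60,[0,0,0],4.5],[60,[0,0,0],0]]'
```

```text
time: 2.17
eef_pos: [0.1583, 0.5528, 0.3027]
tcp_rot: [0.59, 0.807, -0.0, 0.0]
contact_force: [-0.2, 0.4, 0.5]
opening: 0.656
time: 2.42
eef_pos: [0.1583, 0.5528, 0.3027]
tcp_rot: [0.666, 0.746, -0.0, 0.0]
contact_force: [-0.5, 0.4, 0.4]
opening: 0.652
```

```bash
python3 -m pendant '[[60,[-26.3,19,0],0],[60,[-26.3,19,0],0],[60,[-26.3,19,0],0],[60,[-26.3,19,0],0],[60,[-26.3,19,0],0],[60,[-26.3,19,0],0],[60,[-26.3,19,0],0],[60,[-26.3,19,0],0]]'; python3 -m pendant '[[60,[-26.3,19,0],0],[60,[-26.3,19,0],0],[60,[-26.3,19,0],0],[60,[-26.3,19,0],0],[60,[0,0,0],0]]'
```

```text
time: 3.08
eef_pos: [0.334, 0.3598, 0.3029]
tcp_rot: [0.665, 0.747, 0.0, 0.0]
contact_force: [-0.4, -0.1, 0.3]
opening: 0.653
time: 3.5
eef_pos: [0.4237, 0.2616, 0.3029]
tcp_rot: [0.667, 0.745, 0.0, 0.001]
contact_force: [-0.5, -0.8, 0.7]
opening: 0.654
```

```bash
python3 -m pendant '[[60,[0,0,25],0],[60,[0,0,25],0],[60,[0,0,25],0],[60,[0,0,25],0],[60,[0,0,25],0],[60,[0,0,0],0]]'; python3 - <<'E'
from h import *
c=snap('top','t2.png');f=c['frame'][:,:,::-1]
cv2.imwrite('pics/t2c.png',cv2.resize(f[120:270,30:230],None,fx=4,fy=4))
c=snap('wrist','w2.png');snap('scene','s2.png')
E
```

```text
time: 4.0
eef_pos: [0.4172, 0.2644, 0.1728]
tcp_rot: [0.665, 0.747, -0.004, -0.002]
contact_force: [-0.9, 0.4, 0.6]
opening: 0.653
```

View pics/t2c.png

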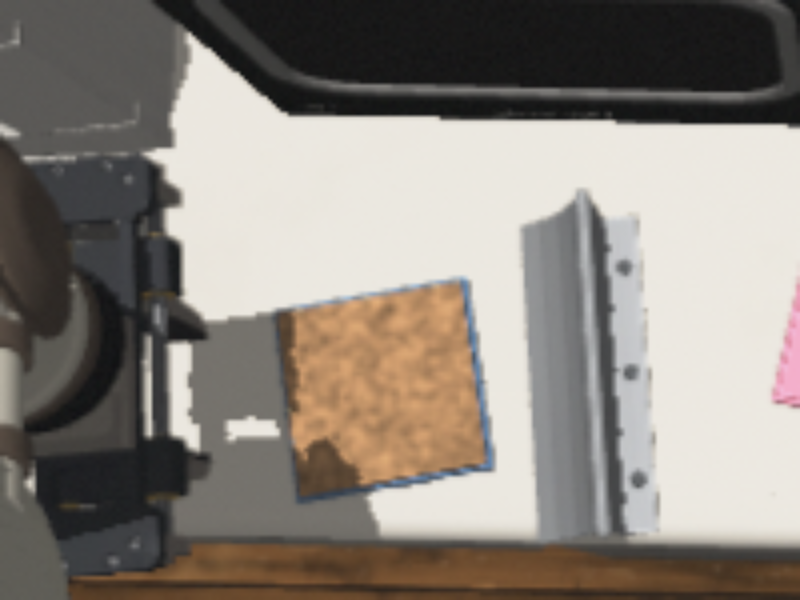

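View pics/s2.png

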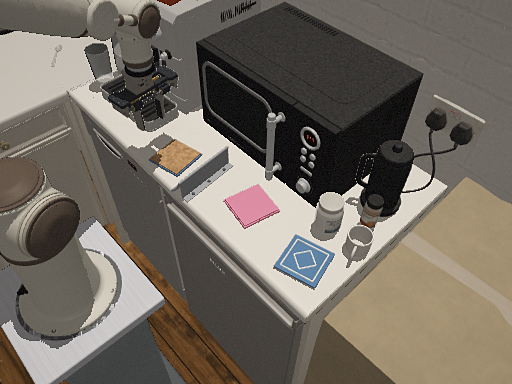

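View pics/w2.png

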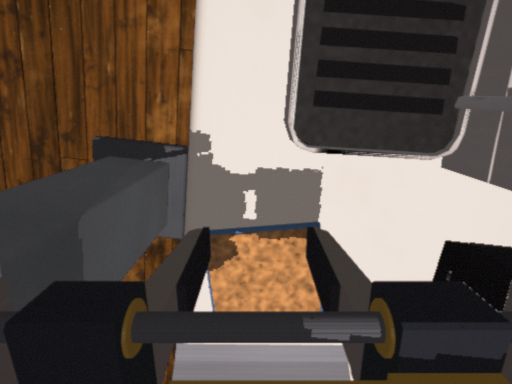

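```bash
python3 - <<'E'
from h import *
c=arm.camera('top');w=arm.camera('wrist');s=arm.observe();print(s['eef_pos'])
M=R.from_quat(s['tcp_rot']).as_matrix()
for dx in(-10,10):
  for y in(-48,-30,30,48):
    p=s['eef_pos']+M@np.array([dx,y,88])/1000
    u=w2px(c,p);print(dx,y,p.round(3),'crop',((u-[30,120])*4).round(0),'wrist',w2px(w,p).round(0))
E
```

```text
[0.42177154 0.26570665 0.17982024]
-10 -48 [0.376 0.25  0.092] crop [205. 473.] wrist [183. 254.]
-10 -30 [0.393 0.252 0.092] crop [203. 438.] wrist [211. 254.]
-10 30 [0.453 0.259 0.092] crop [200. 321.] wrist [305. 254.]
-10 48 [0.471 0.261 0.092] crop [199. 287.] wrist [334. 254.]
10 -48 [0.373 0.27  0.092] crop [165. 477.] wrist [180. 225.]
10 -30 [0.391 0.272 0.092] crop [164. 441.] wrist [209. 225.]
10 30 [0.451 0.279 0.092] crop [161. 325.] wrist [307. 225.]
10 48 [0.469 0.281 0.092] crop [160. 291.] wrist [336. 225.]
```

```bash
python3 -m pendant '[[60,[0,0,22],0],[60,[0,0,22],0],[60,[0,0,22],0],[60,[0,0,21],0],[60,[0,0,0],0],[60,[0,0,0],0]]'; python3 - <<'E'
from h import *
s=arm.observe();print(s['eef_pos'],s['contact_force'],s['tcp_rot'])
snap('wrist','w3.png')
E
```

```text
time: 4.75
eef_pos: [0.4213, 0.2654, 0.0918]
tcp_rot: [0.666, 0.746, 0.0, 0.0]
contact_force: [-0.1, 0.0, -0.1]
opening: 0.651
[0.42127835 0.26536049 0.09179933] [-0.06399562  0.02988509 -0.12593618] [6.65623482e-01 7.46287643e-01 3.18163526e-04 1.83056318e-04]
```

View pics/w3.png

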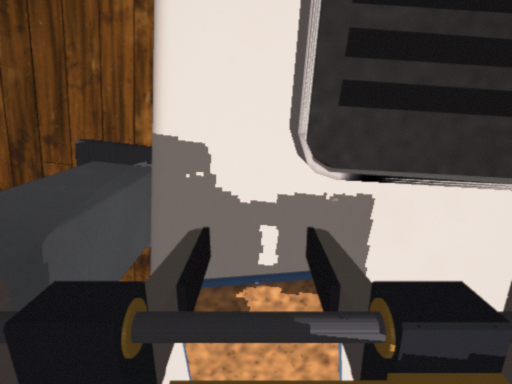

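```bash
python3 -m pendant '[[60,[-12,0,0],0],[60,[-12,0,0],0],[60,[-10,0,0],0],[60,[-8,0,0],0],[60,[-8,0,0],0],[60,[-8,0,0],0],[60,[-8,0,0],0],[60,[-8,0,0],0]]'; python3 - <<'E'
from h import *
s=arm.observe();print(s['eef_pos'],s['contact_force'],s['tcp_rot'])
snap('scene','s4.png');f=cv2.imread('pics/s4.png');cv2.imwrite('pics/s4c.png',cv2.resize(f[60:220,90:270],None,fx=4,fy=3.7))
E
```

```text
time: 5.47
eef_pos: [0.4292, 0.192, 0.0913]
tcp_rot: [0.667, 0.745, 0.002, -0.001]
contact_force: [-0.3, 8.0, 1.0]
opening: 0.652
[0.42919916 0.19200367 0.09130442] [-0.33920641  8.02665916  1.03979043] [ 0.66654438  0.7454627   0.00168646 -0.00105338]
```

View pics/s4c.png

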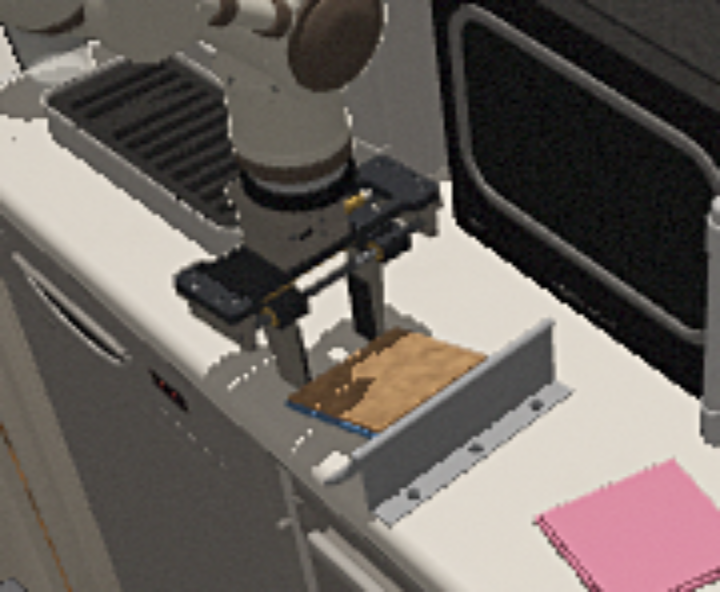

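```bash
python3 -m pendant '[[60,[-7,0,0],0],[60,[-7,0,0],0],[60,[-7,0,0],0],[60,[-7,0,0],0],[60,[-7,0,0],0],[60,[-7,0,0],0],[60,[-6,0,0],0],[60,[0,0,0],0]]'; python3 - <<'E'
from h import *
s=arm.observe();print(s['eef_pos'],s['contact_force'],s['tcp_rot'])
snap('scene','s5.png');f=cv2.imread('pics/s5.png');cv2.imwrite('pics/s5c.png',cv2.resize(f[60:220,90:270],None,fx=4,fy=3.7))
E
```

```text
time: 6.18
eef_pos: [0.4345, 0.1425, 0.0906]
tcp_rot: [0.666, 0.746, -0.0, 0.0]
contact_force: [-0.2, 0.0, 0.4]
opening: 0.656
[0.43448411 0.14250978 0.09061786] [-0.22155954  0.0215837   0.40837375] [ 6.66189581e-01  7.45782268e-01 -4.89826778e-04  1.01383202e-04]
```

View pics/s5c.png

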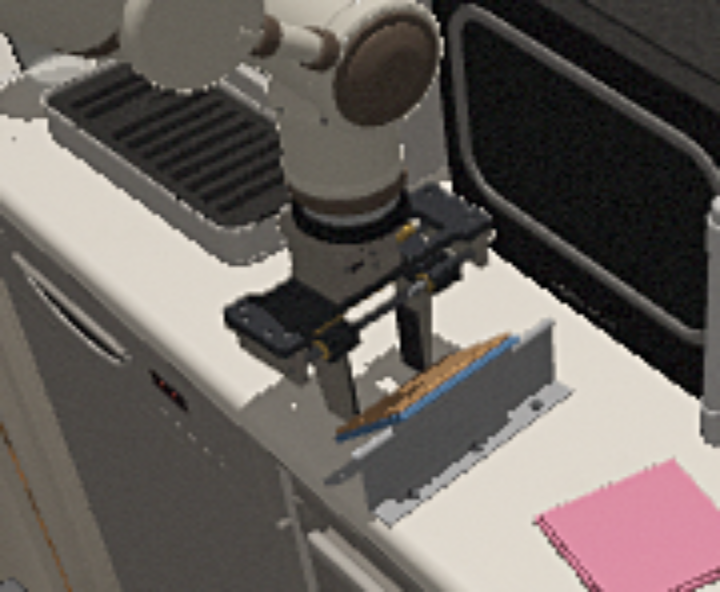

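```bash
python3 -m pendant '[[60,[-5,0,0],0],[60,[-5,0,0],0],[60,[-4,0,0],0],[60,[-3,0,0],0],[60,[0,0,0],0],[60,[0,0,0],0]]'; python3 - <<'E'
from h import *
s=arm.observe();print(s['eef_pos'],s['contact_force'],s['tcp_rot'])
snap('scene','s6.png');f=cv2.imread('pics/s6.png');cv2.imwrite('pics/s6c.png',cv2.resize(f[60:220,90:270],None,fx=4,fy=3.7))
E
```

```text
time: 6.73
eef_pos: [0.4366, 0.1267, 0.0908]
tcp_rot: [0.666, 0.746, -0.0, 0.0]
contact_force: [-0.3, -0.0, 0.1]
opening: 0.656
[0.43660294 0.12673551 0.09079686] [-0.33871194 -0.04504943  0.10346521] [ 6.65758405e-01  7.46167333e-01 -7.50220500e-05  2.26079667e-04]
```

View pics/s6c.png

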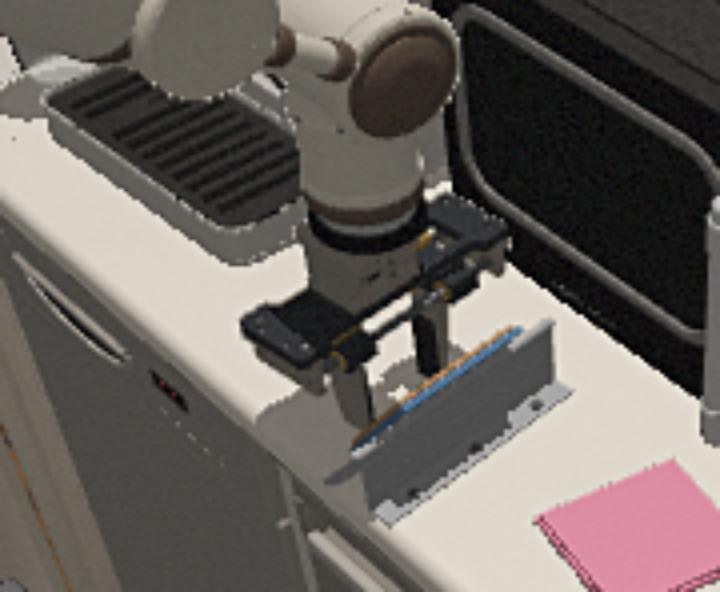

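```bash
python3 -m pendant '[[60,[-3,0,0],0],[60,[0,0,0],0],[60,[0,0,0],0],[60,[2,0,0],0],[60,[5,0,0],0],[60,[10,0,0],0],[60,[10,0,0],0],[60,[10,0,0],0]]'; python3 - <<'E'
from h import *
s=arm.observe();print(s['eef_pos'],s['contact_force'],s['tcp_rot'])
snap('scene','s7.png');f=cv2.imread('pics/s7.png');cv2.imwrite('pics/s7c.png',cv2.resize(f[60:220,90:270],None,fx=4,fy=3.7))
E
```

```text
time: 7.45
eef_pos: [0.4324, 0.162, 0.0907]
tcp_rot: [0.666, 0.746, 0.0, 0.0]
contact_force: [0.8, -0.5, -0.6]
opening: 0.654
[0.43238024 0.16196993 0.09072068] [ 0.76714087 -0.461881   -0.5828439 ] [6.65637886e-01 7.46274886e-01 6.77743032e-06 7.23499344e-07]
```

View pics/s7c.png

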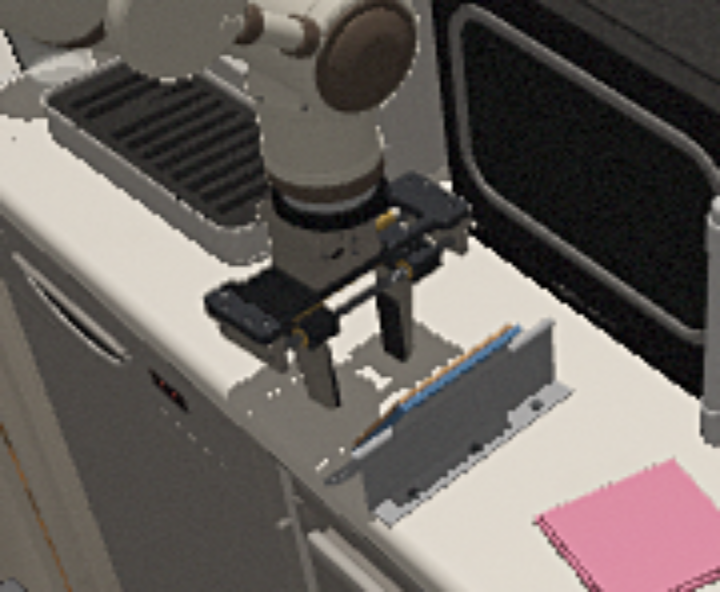

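```bash
python3 -m pendant '[[60,[0,0,-25],0],[60,[0,0,-25],0],[60,[0,0,-25],0],[60,[0,0,-25],0],[60,[0,0,-25],0],[60,[0,0,-25],0],[60,[0,0,0],0],[60,[0,0,0],0]]'; python3 -m pendant '[[60,[-25,0,0],0],[60,[-25,0,0],0],[60,[-25,0,0],0],[60,[-25,0,0],0],[60,[-25,0,0],0],[60,[-28,0,0],0],[60,[0,0,0],0],[60,[0,0,0],0]]';  python3 - <<'E'
from h import *
s=arm.observe();print(s['eef_pos'],s['contact_force'],s['tcp_rot'])
c=snap('top','t8.png');f=cv2.imread('pics/t8.png');cv2.imwrite('pics/t8c.png',cv2.resize(f[120:270,90:290],None,fx=4,fy=4))
snap('scene','s8.png');f=cv2.imread('pics/s8.png');cv2.imwrite('pics/s8c.png',cv2.resize(f[60:220,90:270],None,fx=4,fy=3.7))
E
```

```text
time: 8.17
eef_pos: [0.4333, 0.1613, 0.2421]
tcp_rot: [0.665, 0.746, 0.001, 0.001]
contact_force: [0.1, 0.2, -0.8]
opening: 0.653
time: 8.83
eef_pos: [0.4493, 0.0083, 0.2391]
tcp_rot: [0.667, 0.745, -0.001, -0.001]
contact_force: [0.0, 1.2, 0.1]
opening: 0.653
[0.4492798  0.00834815 0.2391121 ] [0.03065514 1.20675905 0.09985913] [ 6.66626583e-01  7.45390236e-01 -6.16428386e-04 -1.41917393e-03]
```

View pics/s8c.png

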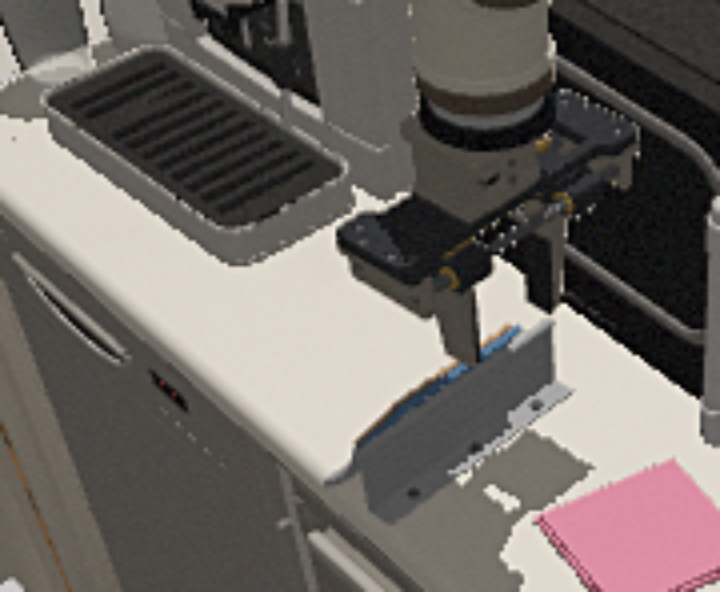

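View pics/t8c.png

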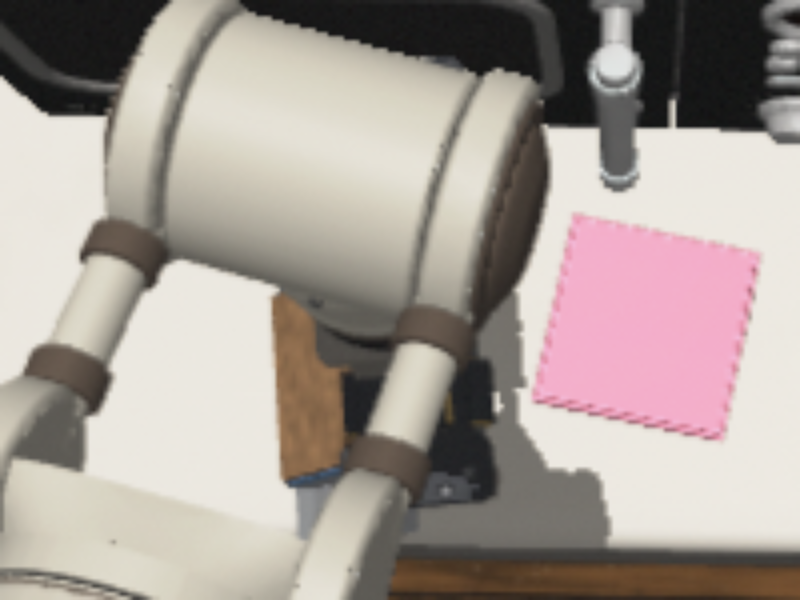

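```bash
python3 -m pendant '[[60,[0,0,20],0],[60,[0,0,20],0],[60,[0,0,20],0],[60,[0,0,15],0],[60,[0,0,0],0],[60,[0,0,0],0],[60,[0,0,0],0]]';  python3 - <<'E'
from h import *
s=arm.observe();print(s['eef_pos'],s['contact_force'],s['tcp_rot'])
c=snap('wrist','w9.png')
M=R.from_quat(s['tcp_rot']).as_matrix()
for y in(-30,30): print(w2px(c,s['eef_pos']+M@np.array([10,y,88])/1000))
snap('scene','s9.png');f=cv2.imread('pics/s9.png');cv2.imwrite('pics/s9c.png',cv2.resize(f[60:220,90:270],None,fx=4,fy=3.7))
E
```

```text
time: 9.52
eef_pos: [0.4504, 0.0094, 0.1665]
tcp_rot: [0.665, 0.747, 0.0, 0.0]
contact_force: [0.4, 0.3, -0.8]
opening: 0.654
[0.4503752  0.00936837 0.16647082] [ 0.36655341  0.26413698 -0.79243417] [6.65286104e-01 7.46588334e-01 2.73984452e-04 4.29198070e-04]
[209.09257293 224.84105236]
[306.42036261 224.72379131]
```

View pics/s9c.png

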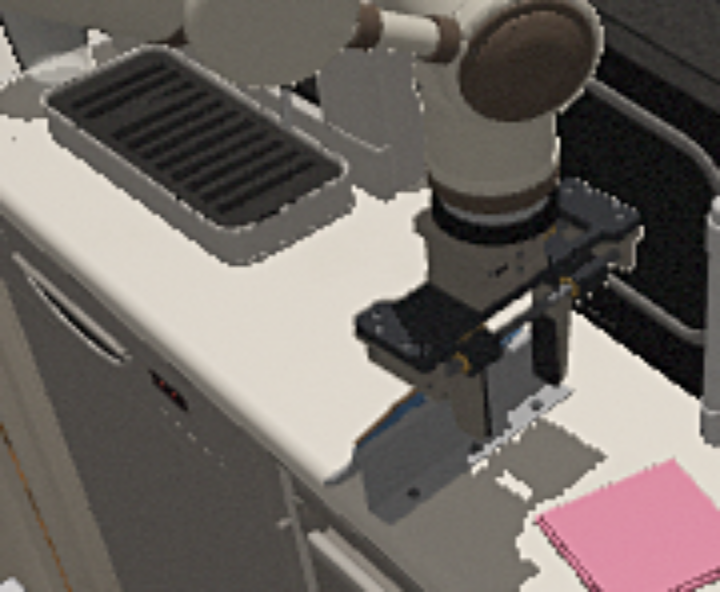

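View pics/w9.png

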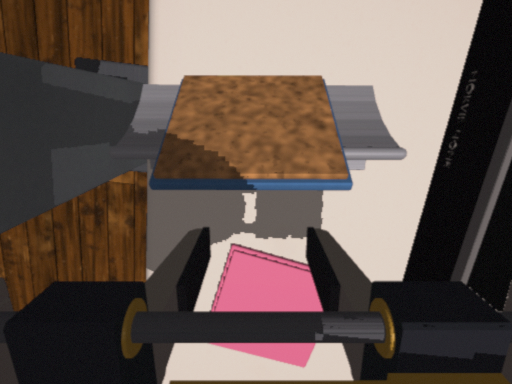

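```bash
python3 -m pendant '[[60,[5,0,5],0],[60,[12,0,0],0],[60,[20,0,0],0],[60,[22,0,0],0],[60,[22,0,0],0],[60,[20,0,0],0],[60,[5,0,0],0],[60,[0,0,0],0]]';  python3 - <<'E'
from h import *
s=arm.observe();print(s['eef_pos'],s['contact_force'],s['tcp_rot'])
c=snap('wrist','w10.png')
snap('scene','s10.png');f=cv2.imread('pics/s10.png');cv2.imwrite('pics/s10c.png',cv2.resize(f[60:220,90:270],None,fx=4,fy=3.7))
E
```

```text
time: 10.28
eef_pos: [0.4378, 0.1152, 0.1609]
tcp_rot: [0.665, 0.747, 0.0, 0.0]
contact_force: [0.8, -1.0, -0.1]
opening: 0.653
[0.43777617 0.11517072 0.16085771] [ 0.81476507 -1.0410793  -0.07291373] [6.64804714e-01 7.47017156e-01 1.72866367e-04 1.76123346e-04]
```

View pics/s10c.png

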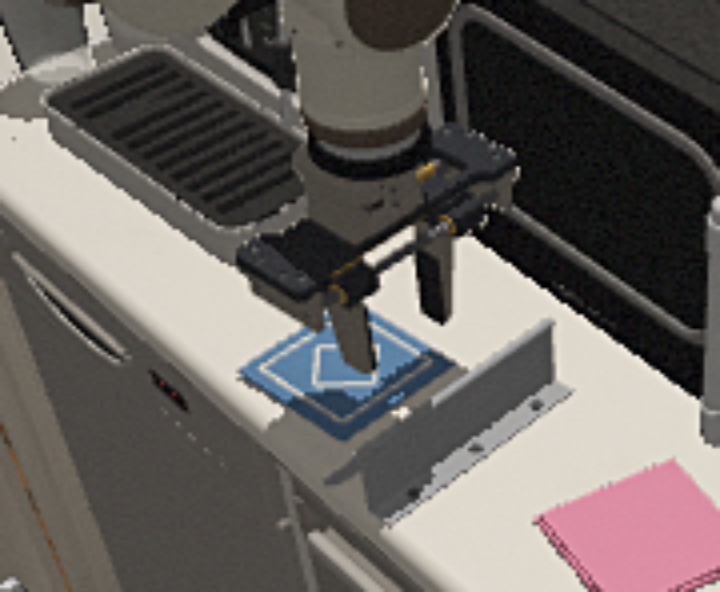

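View pics/w10.png

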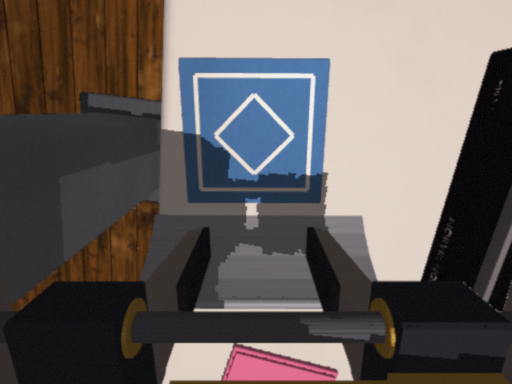

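The trivet lies flat, blue side up, just in front of the upstand foot. I'll raise the arm clear, confirm the state and hand in.

```bash
python3 -m pendant '[[60,[0,0,-25],0],[60,[0,0,-25],0],[60,[0,0,-25],0],[60,[0,0,-25],0],[60,[0,0,-15],0],[60,[0,0,0],0],[60,[0,0,0],0]]';  python3 - <<'E'
from h import *
s=arm.observe();print(s['time'],s['eef_pos'],s['contact_force'])
snap('scene','s11.png');
for n in('scene','top'):
    arm.camera(n)
    for q in ['trivet','coaster','cup_center']: print(n,q,[(np.round(r['xyz'],3),round(r['p'],2)) for r in arm.pinpoint(q,n)])
E
```

```text
time: 10.97
eef_pos: [0.4385, 0.1133, 0.2761]
tcp_rot: [0.666, 0.746, 0.001, 0.001]
contact_force: [-0.8, 0.6, -0.0]
opening: 0.655
10.9667 [0.43846631 0.11328263 0.27607976] [-0.75939374  0.55573068 -0.02316768]
scene trivet [(array([ 0.474, -0.095,  0.004]), 0.83)]
scene coaster [(array([ 0.452, -0.314,  0.005]), 0.76), (array([0.428, 0.17 , 0.005]), 0.68), (array([ 0.564, -0.372,  0.029]), 0.32)]
scene cup_center [(array([ 0.562, -0.374,  0.03 ]), 0.73)]
top trivet [(array([0.429, 0.175, 0.007]), 0.78), (array([ 0.476, -0.096,  0.005]), 0.55)]
top coaster [(array([ 0.449, -0.308,  0.004]), 0.75)]
top cup_center [(array([ 0.567, -0.372,  0.027]), 0.83)]
```

View pics/s11.png

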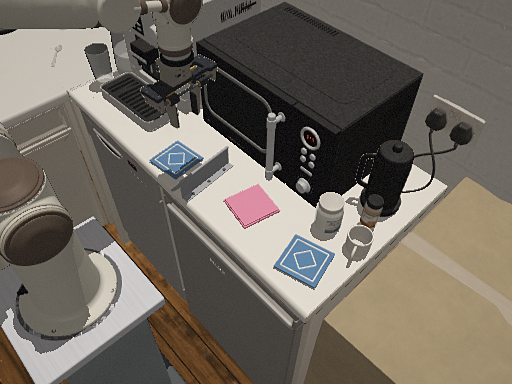

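```bash
python3 -c "
from plant import arm
print(arm.finish_job())"
```

```text
the job is handed in; nothing more can be done
None
```

The trivet now lies flat on the worktop, blue glazed side up, and I handed the job in at about 11 s of the 45 s; no verdict was reported. I pushed it with two fingers up the upstand until it leaned there by itself. Then I reached behind it and pushed its top edge back over, so it fell cork side down.

- **Lean:** the trivet stayed leaning on the lip for about 2 s with the gripper clear of it. I judged the angle from the pictures and geometry (roughly 55°) and did not measure it.
- **Trivet at the end:** its centre is at about (0.43, 0.17) m, 5 to 7 mm up, and the pictures show it lying flat.
- **Other objects:** the coaster and cup read within 6 mm of their starting positions, which is about the measuring error. The pink tile was not touched.
- **Gripper:** it was raised clear with the fingertips about 0.19 m up, and the wrist force read under 1 N.
- **Disagreement:** the trained networks sometimes named the pink look-alike as the trivet, and the turned trivet as a second coaster. I settled which was which from the pictures.

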